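# Hold the hop pot's bayonet lid at the purge mark

## Robot

A 6-joint arm with a two-finger parallel gripper is mounted at the origin on the work surface. World frame = base frame: x ahead of the robot, y to its left, z up, the work surface at z = 0. Lengths are in m, angles in rad, forces in N, time in s.
With the tool pointing down it reaches from about 0.35 to 0.925 m from the base axis. Payload 6.4 kg.
Tool frame: the origin (TCP) lies at the very end of the fingers, on their centre line; the grasp point (between the pads) lies 19 mm behind it; z points along the fingers, y is the line along which they close (so a half turn about z gives the same grasp; the last joint's range is limited). The gripper opens to 85 mm and grips with 20 to 120 N. Pads are 22 mm wide; open, the fingers measure 114 mm over their backs; the gripper's body (76 mm by 85 mm) begins 54 mm behind the grasp point. The pads swing forward as they close: fully open they stand 13 mm farther back than shut.
Start: joints at [-0.174, 0.245, 1.558, -0, 1.339, -0.174], TCP at [0.65, 0, 0.231] pointing down, gripper open.
Joint ranges: [-3.13, 3.13], [-1.02, 2.26], [0.13, 2.54], [-0.95, 4.09], [0.21, 2.88], [-2.74, 2.74]. Speed limits (rad/s): [2.57, 2.57, 3.14, 3.14, 3.14, 3.14].

## Interface

Orientations are given as a 3x3 rotation matrix whose columns are the frame's x, y, z axes.
In Python, from cell import bot gives the robot as it stands.
- The arm moves only by the tool arm_command, never from a script. Its argument "targets" is a list of rows, each a list of 3 entries, a list of its own where there are three numbers: the shift along the tool's x, y, z in mm, then the turn, a rotation vector about the tool's x, y, z in degrees, then the finger opening in mm, from 0 to 85.4. A call has exactly 10 rows; each row is the pose to reach, as a shift and turn from the pose commanded when the call began, along the tool's axes at that moment; what a row does not reach only later rows make up. A row lasts 1/10 s, in which the tool goes at most 50 mm and 8.59 degrees, less where a joint would pass 70% of its speed; a pose out of reach is approached as far as the arm can. A call with a gripper value outside its range is refused whole. The fingers move at their own pace and stop on an object; "newtons" is the grip in N (left out, the last holds). Time passes only in rows, so rows that repeat a pose let the fingers close, or fill a call up. It gives the time, the measured TCP pose, the force, the opening and the grip force at its end, in the units of the state.
- bot.read_state(): the state, without advancing time (a new reading comes with each control period).
- bot.capture(name): name is "scene" or "side" or "wrist"; returns a dict with "color" (480x640x3 uint8, blue, green, red), "intrinsics" (3x3 intrinsics, pixels), "T" (4x4, takes a point from camera to world coordinates). Camera axes: x right, y down, z forward; pixel columns grow to the right and rows downward; lengths in m; the calibration is good to about 2 mm. A picture is of the moment at which its call begins. There is no depth.
- bot.job_done(): hands the job in; it is judged then, once.
The state is a dict: "time": time; "joint_pos": joint angles; "qvel": joint speeds; "joint_torque": joint torques, N m; "position": TCP position; "eef_rot": TCP orientation; "ft_force": force on the tool from outside, world axes, zero at the start; "moment": the same for the moment, N m; "finger_gap": finger opening in m; "gripper_force": force on a finger pad.
Only numpy, scipy, OpenCV 4.12 (cv2) and the standard library are available. Lean on these libraries where they do the work, as an engineer would, in place of code of your own. Each camera call takes 0.05 s, during which the arm holds its last target. There are 200 camera calls.

## Task

Give the hop pot's lid a spray of sanitiser where it lies: press the red nozzle cap all the way down briefly and let it spring back up. Then put the lid into the pot with its lugs down the two entry notches (white marks) and twist it clockwise to the half-turned purge position, bar handle in line with the green marks, 45 degrees from the white ones, not as far as the lock click before the red marks. The turn is sprung back, so finish gripping the lid and holding it still there, and leave the other things on the bench where they stand.

Things in the scene. Friction and masses are not known exactly. Their poses are not given: they have to be found in the camera images.
- station: Fixed steel drip plate 275 x 120 x 12 mm with a white spray bottle (66 mm dia.) fixed on it. Origin on the table under the lid's place (the lid lies within 10 mm of it); +x (level) points from there to the bottle, whose upright axis is 150 mm away. Plate top 12 mm above the table, edge 70 mm to -x of the origin.
- nozzle_cap (a joint): Red sprung nozzle cap on the spray bottle: 0 up, 0.008 m fully down (counts as sprayed beyond 0.006, as sprung back below 0.0015). About 2 N starts it, 6 N holds it fully down; it springs back by itself.
- nozzle_top (a point): Centre of the top face of the nozzle cap (cap 32 mm dia., 22 mm tall), 182 mm above the table when up. Its short spout points to the lid. Press straight down with closed fingers.
- lid: Loose round bayonet lid, about 0.2 kg, 58 mm tall. Origin at the centre of its underside, z up. Black plug 67 mm dia. (tapering to 62 at the foot), z 0 to 18 mm; aluminium flange 104 mm dia., z 18 to 26. Two lugs at the foot of the plug along +x and -x, reaching 43.5 mm from the axis, 12 mm wide, z 0 to 6. Half a turn about z gives the same lid. Starts plug down.
- lid_grip (a point): Point on the lid's axis 49 mm above its origin, in its bar handle: a black upright bar with white ends along the lid's x, 90 mm long, 18 mm thick (across y), from 26 to 58 mm above the lid's origin. Grip it from above across its 18 mm.
- pot: Fixed steel pot, 110 mm dia., 120 mm tall, 136 mm collar just below the rim. Origin at the centre of its underside, z up. Two entry notches 20 mm wide lie along its +x and -x (white marks on the collar). Seen from above the lid turns clockwise only: 0 deg at the white marks, 45 deg at green (purge, half-turned), 90 deg at red (locked); from about 60 deg it meets sprung click balls.
- pot_mouth (a point): Centre of the pot's mouth at rim height. Opening 74 mm dia. in a ledge 8 mm deep, 94 mm through the notches and below the ledge. With the lid home its flange rests on the rim and its origin is 18 mm below this point (102 mm above the pot's origin); the lugs then clear the ledge by 4 mm. A lid more than about 5 deg off the notches stays up on the ledge.
- pot_ring (a joint): Sprung ring inside the pot that the lid's lugs push round. 0 at rest, grows clockwise. The lugs meet it after about 0.115 rad of lid turn, then it reads the lid's turn less about 0.115 rad (about 0.67 at the green marks). It pushes back with about 0.036 N m at first, 0.12 N m at the green marks.
- bottle_a: Bystander: brown beer bottle, blue label, 60 mm dia., 220 mm tall; origin under its centre.
- bottle_b: Bystander: brown beer bottle, paper label, 60 mm dia., 220 mm tall; origin under its centre.
- tape_green: Bystander: green tape roll lying flat, 90 mm dia., 36 mm tall; origin under its centre.
- tape_clear: Bystander: tan tape roll lying flat, 100 mm dia., 48 mm tall; origin under its centre.
- marker: Bystander: black marker pen with red cap, 130 x 13 x 13 mm along its x; origin under its centre.
- beaker: Bystander: clear plastic cup, 72 mm dia., 90 mm tall; origin under its centre.
Mind the look-alikes: they are no part of the job. Leave any blue, purple or turquoise look-alike of the lid alone.

How it is judged:
On the way, in this order (a step that is already met when the one before it is completed fails the run):
1. the nozzle cap is pressed down beyond 6 mm while the lid lies at its place before it (value of joint nozzle_cap above 0.006 m and horizontal distance between lid and station below 0.03 m and height (world z) of lid below 0.02 m), for 0.05 s.
2. the nozzle cap has sprung back up (value of joint nozzle_cap below 0.0015 m), for 0.05 s.
3. the lid is down in the pot's mouth with its lugs in the notches (within 0.3 rad of the white marks) (z of lid in the frame of pot between 0.098 and 0.1065 m and horizontal distance between lid and pot below 0.006 m and angle between lid's own z axis and vertical below 0.1 rad and angle between the x axis of lid and the x axis of pot, either way round below 0.3 rad), for 0.05 s.
4. the lid is turned clockwise to the green marks (45 deg, within 11.5 deg) (z of lid in the frame of pot between 0.098 and 0.1065 m and horizontal distance between lid and pot below 0.006 m and angle between lid's own z axis and vertical below 0.1 rad and angle between the x axis of lid and the x axis of pot, either way round between 0.585 and 0.985 rad and value of joint pot_ring between 0.4 and 1 rad), for 0.2 s.
At the end, for the whole second after the job is handed in: The fingers still grip the lid (over 1 N), which is seated in the pot's mouth (within 6 mm of centre, at most 4.5 mm above home, upright within 0.1 rad), turned clockwise 45 deg from the entry notches within 11.5 deg, at rest, and the nozzle cap is up (all of step 4 and contact force between the fingers and lid above 1 N and angular speed of lid below 0.15 rad/s and linear speed of lid below 0.02 m/s and value of joint nozzle_cap below 0.0015 m); the arm keeps its last pose, push and grip.
It fails at once if the lid is turned over the click towards locked (about 72 deg) (value of joint pot_ring above 1.15 rad).
It fails at once if a bystander (bottle, tape roll, marker or cup) is pushed more than 40 mm (distance of any of bottle_a, bottle_b, tape_green, tape_clear, marker, beaker from where it was at the start of the episode above 0.04 m).
It also fails if it takes over 54 s, if anything falls off the work surface, if the arm or the gripper's body presses on something with over 40 N, if the wrist force passes 120 N, or if a joint passes its speed limit or range.

## Working session

There is one attempt and no reset: what is moved stays moved. The work goes in short steps, Python scripts to look and compute and a tool call to move; the robot and the scene stay as the last step left them, time stands still between calls to the robot, and variables do not carry over. Pictures are saved under pics/ and viewed, at most 10 in all, crops included, and the job is handed in when it is done.

Besides the shell and the picture viewer there is one more tool, called after "Request:" as a command line: name --argument value ..., lists and objects as JSON in quotes. arm_command: Moves the arm, as the interface text tells. Its arguments: {"type":"object","properties":{"targets":{"type":"array"},"newtons":{"type":"number"}},"required":["targets"]}

```bash
mkdir -p pics; cat > h.py <<'E'
import numpy as np, cv2
from cell import bot
def ray(c,uv):
    K,T=np.array(c["intrinsics"]),np.array(c["T"])
    d=T[:3,:3]@np.linalg.inv(K)@np.array([uv[0],uv[1],1.]); return T[:3,3],d/np.linalg.norm(d)
def plane(c,uv,z):
    o,d=ray(c,uv); return o+d*(z-o[2])/d[2]
def tri(rs):
    A=np.zeros((3,3));b=np.zeros(3)
    for o,d in rs:
        P=np.eye(3)-np.outer(d,d);A+=P;b+=P@o
    p=np.linalg.solve(A,b); return p,[float(np.linalg.norm((np.eye(3)-np.outer(d,d))@(p-o))) for o,d in rs]
def proj(c,p):
    K,T=np.array(c["intrinsics"]),np.array(c["T"]); q=K@(np.linalg.inv(T)@np.append(p,1))[:3]; return q[:2]/q[2]
def snap(n,f):
    c=bot.capture(n); np.savez(f"pics/{f}.npz",**{k:np.array(c[k]) for k in("color","intrinsics","T")}); cv2.imwrite(f"pics/{f}.png",c["color"]); return c
def load(f): return dict(np.load(f"pics/{f}.npz"))
E
python3 - <<'E'
from h import *
for n in("scene","side","wrist"):
    c=snap(n,n+"0"); print(n,np.array(c["T"]).round(3).tolist(),np.array(c["intrinsics"])[0])
s=bot.read_state(); print(s["time"],np.round(s["eef_rot"],3).tolist(),s["ft_force"])
E
```

```text
scene [[-0.892, 0.253, -0.375, 1.069], [0.452, 0.522, -0.723, 1.04], [0.012, -0.815, -0.58, 0.964], [0.0, 0.0, 0.0, 1.0]] [515.16300325   0.         309.92881842]
side [[0.854, -0.364, 0.372, 0.063], [-0.52, -0.568, 0.638, -0.802], [-0.021, -0.738, -0.674, 0.94], [0.0, 0.0, 0.0, 1.0]] [574.05399544   0.         322.59111172]
wrist [[1.0, 0.002, -0.002, 0.649], [0.001, -0.96, -0.282, 0.071], [-0.003, 0.281, -0.96, 0.374], [0.0, 0.0, 0.0, 1.0]] [341.51227945   0.         319.54290503]
0.15 [[-0.0, 1.0, -0.001], [1.0, 0.0, 0.0], [0.0, -0.001, -1.0]] [-0.11571551 -0.6408046   0.33586608]
```

View pics/scene0.png

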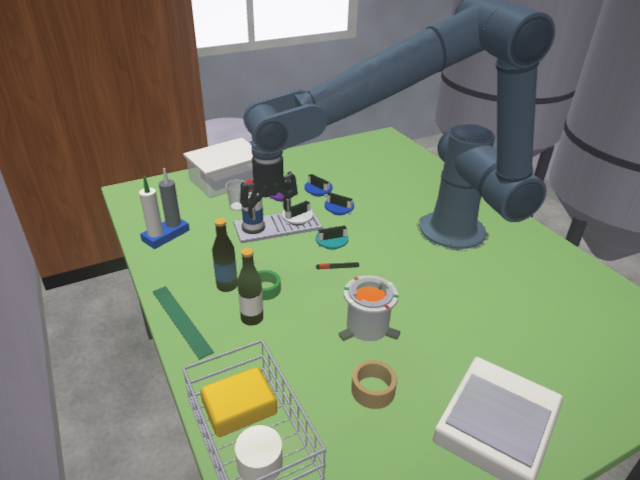

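View pics/side0.png

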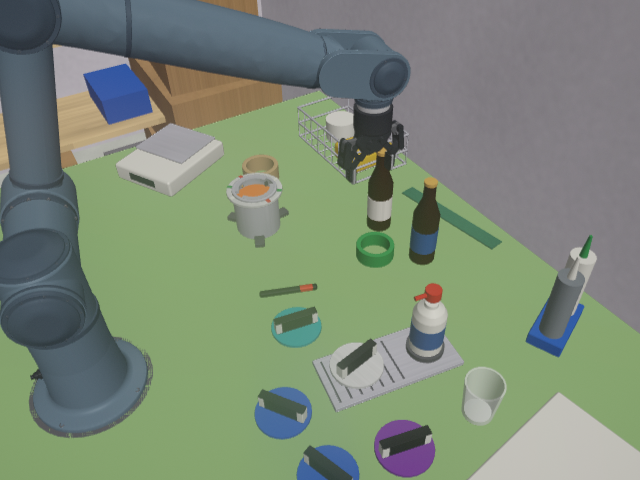

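The real lid is the silver one on the drip plate, at scene (298,213) and side (357,362). The look-alikes are turquoise at side (297,325), blue at (283,410) and (328,468), and purple at (405,447). The pot is at scene (370,300) and side (257,205), and the red cap is at side (433,293). I'll confirm these in one enlarged composite.

```bash
python3 - <<'E'
from h import *
a=load("scene0")["color"];b=load("side0")["color"]
def cr(i,x,y,w,h):return cv2.resize(i[y:y+h,x:x+w],(400,300),interpolation=cv2.INTER_CUBIC)
o=np.vstack([np.hstack([cr(b,310,270,160,120),cr(b,217,165,80,60)]),np.hstack([cr(a,230,165,100,75),cr(a,330,265,80,60)])])
cv2.imwrite("pics/comp.png",o)
E
```

```text
(no output)
```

View pics/comp.png

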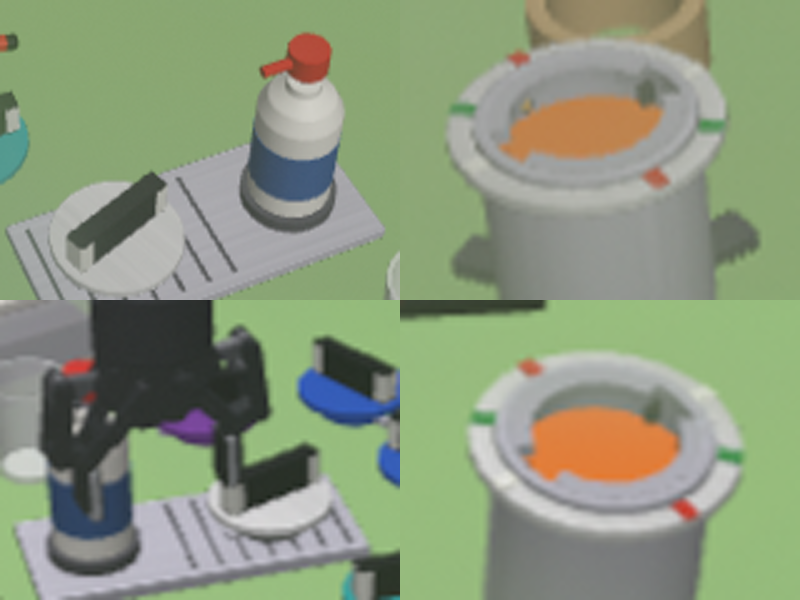

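The composite confirms it: the silver lid is on the plate, with its bar-top centre at about side (357,352) and scene (299,207). The cap top is at side (433.6,287.6). The pot's collar marks run white, green, red clockwise. Next I'll triangulate.

```bash
python3 - <<'E'
from h import *
A,B=load("scene0"),load("side0")
def t(n,a,b):
    p,e=tri([ray(A,a),ray(B,b)]); print(n,p.round(4),np.round(e,4)); return p
t("cap",(249.5,181.8),(433.6,287.6)); t("bar",(298.7,207),(356.8,352.4))
# correspond marks: test both pairings
for g in [((346.6,288.6),(396.2,296.2)),((356,278.4),(387,306.8))]:
    for s in [((229.4,186.6),(279.4,190)),((240.6,176.4),(268,200.6))]:
        for k in(0,1): 
            t("m",g[0],s[k]);t("m",g[1],s[1-k])
print("cap@.182",plane(B,(433.6,287.6),.182),plane(A,(249.5,181.8),.182))
for e in[(343,371),(376,341)]:pass
for n,c,ps in[("A",A,[(346.6,288.6),(396.2,296.2),(356,278.4),(387,306.8),(391,283.6),(351.4,301.4)]),("B",B,[(229.4,186.6),(279.4,190),(240.6,176.4),(268,200.6),(276,180),(234,200)])]:
    for p in ps: print(n,plane(c,p,.115).round(4))
# bar ends top, side; white ends
print([plane(B,(x/2.5+310,y/2.5+270),.070).round(4) for x,y in[(83,238),(157,179)]])
W=load("wrist0"); print([proj(W,q).round() for q in([.61,.2,.07],[.61,.13,.115])])
E
```

```text
cap [ 0.5961 -0.2826  0.1827] [0.0005 0.0005]
bar [ 0.4455 -0.2548  0.0663] [0.0043 0.0043]
m [0.4866 0.2427 0.1265] [0.0572 0.0572]
m [0.4967 0.2658 0.1103] [0.0627 0.0627]
m [0.5384 0.2154 0.1157] [0.0023 0.0023]
m [0.443  0.2941 0.1157] [0.002 0.002]
m [0.5091 0.2546 0.1412] [0.0443 0.0443]
m [0.4724 0.256  0.0924] [0.0503 0.0503]
m [0.5157 0.2047 0.0995] [0.0111 0.0111]
m [0.4671 0.3049 0.1321] [0.0139 0.0139]
m [0.4681 0.2299 0.1413] [0.0439 0.0439]
m [0.5148 0.2771 0.093 ] [0.0507 0.0507]
m [0.5191 0.203  0.1318] [0.0146 0.0146]
m [0.4604 0.3057 0.0997] [0.011 0.011]
m [0.4907 0.2418 0.1557] [0.0315 0.0315]
m [0.4905 0.2674 0.0747] [0.0378 0.0378]
m [0.4964 0.1924 0.116 ] [0.0016 0.0016]
m [0.4844 0.3165 0.1165] [0.0014 0.0014]
cap@.182 [ 0.59709625 -0.28225943  0.182     ] [ 0.5953921  -0.28328409  0.182     ]
A [0.5358 0.2156 0.115 ]
A [0.4404 0.294  0.115 ]
A [0.4942 0.1919 0.115 ]
A [0.482  0.3157 0.115 ]
A [0.4249 0.2486 0.115 ]
A [0.5491 0.2615 0.115 ]
B [0.4448 0.2935 0.115 ]
B [0.5407 0.2148 0.115 ]
B [0.4862 0.3176 0.115 ]
B [0.4983 0.1926 0.115 ]
B [0.5531 0.2558 0.115 ]
B [0.4316 0.2385 0.115 ]
[array([ 0.4104, -0.2698,  0.07  ]), array([ 0.4878, -0.254 ,  0.07  ])]
[array([269., -38.]), array([263.,  51.])]
```

View pics/wrist0.png

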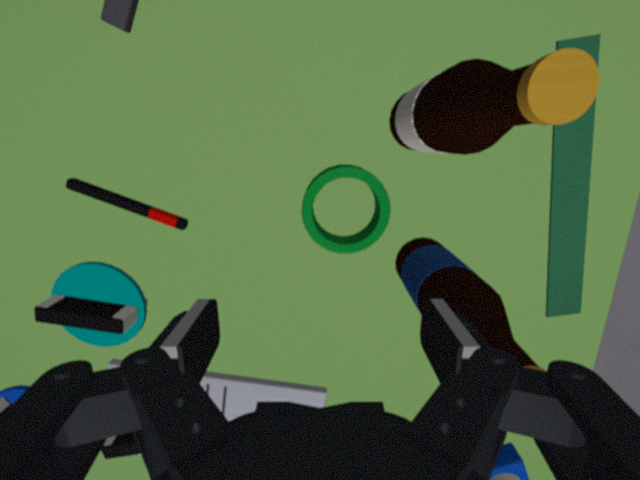

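Request:
arm_command --targets '[[[-283,-54,0],[0,0,-85],0],[[-283,-54,0],[0,0,-85],0],[[-283,-54,0],[0,0,-85],0],[[-283,-54,0],[0,0,-85],0],[[-283,-54,0],[0,0,-85],0],[[-283,-54,0],[0,0,-85],0],[[-283,-54,0],[0,0,-85],0],[[-283,-54,0],[0,0,-85],0],[[-283,-54,15],[0,0,-85],0],[[-283,-54,25],[0,0,-85],0]]' --newtons 60

```text
time: 1.15
position: [0.5956, -0.2831, 0.2053]
eef_rot: [[-0.996, 0.09, -0.001], [0.09, 0.996, 0.001], [0.001, 0.001, -1.0]]
ft_force: [0.2, 0.3, -0.9]
finger_gap: -0.0001
gripper_force: 0.0
```

```bash
python3 - <<'E'
from h import *
c=snap("wrist","w1");snap("side","s1");snap("scene","c1");s=bot.read_state();print(s["time"],np.round(s["position"],4),np.round(s["eef_rot"],3).tolist(),s["finger_gap"])
W=load("w1")["color"];S=load("s1")["color"]
o=np.hstack([cv2.resize(W,(533,400)),cv2.resize(S[250:400,335:435],(267,400))]);cv2.imwrite("pics/v1.png",o)
print(proj(load("w1"),[.4480,-.258,.07]),proj(load("w1"),[.5965,-.2826,.182]))
E
```

```text
1.3 [ 0.5954 -0.2826  0.2051] [[-0.995, 0.098, -0.002], [0.098, 0.995, 0.001], [0.002, 0.001, -1.0]] -0.00012782131710467308
[336.60311771  30.82818608] [321.38808548 285.81253999]
```

View pics/v1.png

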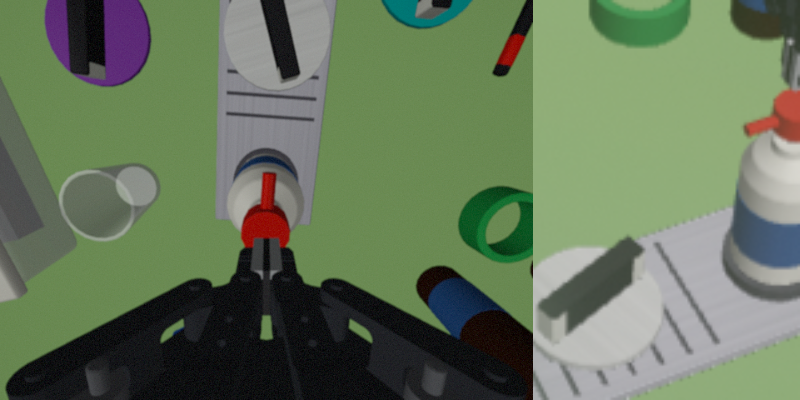

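The wrist view shows the closed fingers over the red cap at about (265,230) in the composite, and the silver lid and its bar at (278,35). Now I'll press the cap.

Request:
arm_command --targets '[[[0,0,18],[0,0,0],0],[[0,0,25],[0,0,0],0],[[0,0,29],[0,0,0],0],[[0,0,31],[0,0,0],0],[[0,0,32],[0,0,0],0],[[0,0,32],[0,0,0],0],[[0,0,32],[0,0,0],0],[[0,0,32],[0,0,0],0],[[0,0,32],[0,0,0],0],[[0,0,32],[0,0,0],0]]'

```text
time: 2.3
position: [0.596, -0.2829, 0.1754]
eef_rot: [[-0.995, 0.096, -0.0], [0.096, 0.995, -0.0], [0.0, -0.0, -1.0]]
ft_force: [-3.1, 2.2, 5.0]
finger_gap: 0.0001
gripper_force: 2.6
```

```bash
python3 - <<'E'
from h import *
snap("side","s2")
s=bot.read_state();print(s["position"],s["ft_force"])
E
```

```text
[ 0.59601053 -0.28291333  0.17532529] [-3.99526357  1.61512382  5.27547645]
```

Request:
arm_command --targets '[[[0,0,2],[0,0,0],0],[[0,0,4],[0,0,0],0],[[0,0,4],[0,0,0],0],[[0,0,4],[0,0,0],0],[[0,0,4],[0,0,0],0],[[0,0,-5],[0,0,0],0],[[0,0,-20],[0,0,0],0],[[0,0,-40],[0,0,0],0],[[0,0,-50],[0,0,0],0],[[0,0,-50],[0,0,0],0]]'

```text
time: 3.35
position: [0.5971, -0.2837, 0.2268]
eef_rot: [[-0.995, 0.095, 0.004], [0.095, 0.995, -0.003], [-0.004, -0.002, -1.0]]
ft_force: [-0.3, 0.4, 0.2]
finger_gap: 0.0
gripper_force: 0.0
```

```bash
python3 - <<'E'
from h import *
s=bot.read_state();print(s["time"],np.round(s["position"],4),np.round(s["eef_rot"],3).tolist(),s["ft_force"])
R=np.array(s["eef_rot"]);print(R.T@(np.array([.448,-.258,.17])-s["position"]))
E
```

```text
3.35 [ 0.5971 -0.2837  0.2268] [[-0.995, 0.095, 0.004], [0.095, 0.995, -0.003], [-0.004, -0.002, -1.0]] [-0.2982324   0.44487188  0.21772873]
[0.151074   0.01151677 0.0561493 ]
```

Request:
arm_command --targets '[[[40,5,0],[0,0,-8],50],[[70,10,0],[0,0,-15],50],[[70,10,0],[0,0,-15],50],[[70,10,0],[0,0,-15],50],[[70,10,0],[0,0,-15],50],[[70,10,0],[0,0,-15],50],[[70,10,0],[0,0,-15],50],[[70,10,0],[0,0,-15],50],[[70,10,0],[0,0,-15],50],[[70,10,0],[0,0,-15],50]]'

```text
time: 4.35
position: [0.5274, -0.2664, 0.2243]
eef_rot: [[-0.986, -0.166, 0.0], [-0.166, 0.986, -0.0], [-0.0, -0.0, -1.0]]
ft_force: [-0.1, 0.5, 0.2]
finger_gap: 0.0498
gripper_force: 0.0
```

```bash
python3 - <<'E'
from h import *
c=snap("wrist","w2");snap("side","s3");s=bot.read_state();print(s["time"],np.round(s["position"],4),np.round(s["eef_rot"],3).tolist(),s["finger_gap"])
print(proj(c,[.448,-.258,.07]))
S=load("s3")["color"];W=c["color"].copy()
S2=cv2.resize(S[270:390,310:470],(267,200))
o=np.vstack([cv2.resize(W,(640,480))]);o[:200,:267]=S2;cv2.imwrite("pics/v2.png",o)
E
```

```text
4.45 [ 0.5273 -0.2664  0.2243] [[-0.986, -0.166, -0.0], [-0.166, 0.986, 0.0], [0.0, 0.0, -1.0]] 0.04980706437216378
[345.62975667 136.32053767]
```

View pics/v2.png

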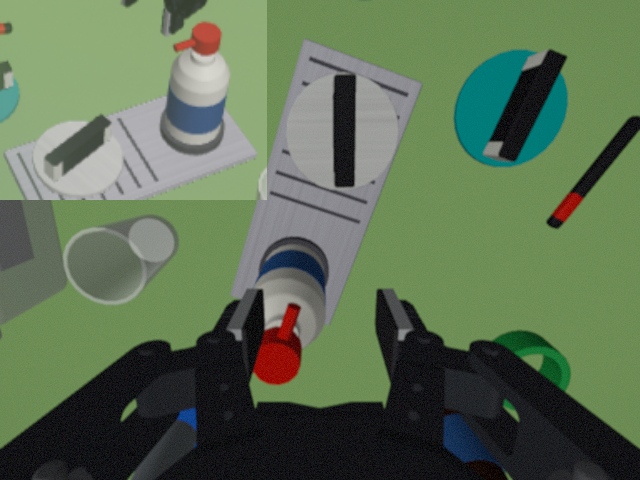

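The lid's bar top runs from (345,75) to (344.5,186), centred at (344.7,130.5). The cap is back up in the side inset.

```bash
python3 - <<'E'
from h import *
W=load("w2");B=load("side0")
g=cv2.cvtColor(W["color"],cv2.COLOR_BGR2GRAY)[60:200,290:400]
m=(g<60).astype(np.uint8);n,l,st,ce=cv2.connectedComponentsWithStats(m);i=1+np.argmax(st[1:,4]);print(st[i],ce[i]+[290,60])
ys,xs=np.where(l==i);r=cv2.minAreaRect(np.c_[xs,ys].astype(np.float32));print(r)
u=ce[i]+[290,60];p,e=tri([ray(W,u),ray(B,(356.8,352.4))]);print("tri",p,e)
c=plane(W,u,.070);bx=cv2.boxPoints(r)+[290,60];q=np.array([plane(W,v,.070) for v in bx]);d=[q[1]-q[0],q[2]-q[1]]
print(c,[(np.linalg.norm(v),np.degrees(np.arctan2(v[1],v[0]))) for v in d])
s=bot.read_state();R=np.array(s["eef_rot"]);print(1000*R.T@(c-s["position"]),np.degrees(np.arctan2(R[1,1],R[0,1])))
E
```

```text
[  44   15   21  112 2266] [343.96954987 129.70917917]
((54.0, 70.5), (111.0, 20.0), 90.0)
tri [ 0.44432787 -0.2615507   0.07564036] [0.0013178923214788327, 0.0013178923214788717]
[ 0.44308187 -0.26034019  0.07      ] [(np.float64(0.015906218569729607), np.float64(99.57759560598328)), (np.float64(0.08781292516059637), np.float64(11.201397222913629))]
[ 82.07862755  19.87667775 154.27886654] 99.53224695686984
```

Request:
arm_command --targets '[[[45,10,0],[0,0,0],50],[[82,20,20],[0,0,0],50],[[82,20,60],[0,0,0],50],[[82,20,100],[0,0,0],50],[[82,20,140],[0,0,0],50],[[82,20,165],[0,0,0],50],[[82,20,176],[0,0,0],50],[[82,20,181],[0,0,0],50],[[82,20,181],[0,0,0],50],[[82,20,181],[0,0,0],40]]'

```text
time: 5.45
position: [0.4441, -0.2611, 0.0449]
eef_rot: [[-0.986, -0.166, 0.002], [-0.166, 0.986, -0.002], [-0.002, -0.002, -1.0]]
ft_force: [0.4, 0.1, -0.8]
finger_gap: 0.0403
gripper_force: 0.0
```

Request:
arm_command --targets '[[[0,0,0],[0,0,0],0],[[0,0,0],[0,0,0],0],[[0,0,0],[0,0,0],0],[[0,0,0],[0,0,0],0],[[0,0,0],[0,0,0],0],[[0,0,0],[0,0,0],0],[[0,0,-3],[0,0,0],0],[[0,0,-10],[0,0,0],0],[[0,0,-20],[0,0,0],0],[[0,0,-30],[0,0,0],0]]' --newtons 70

```text
time: 6.45
position: [0.4429, -0.2601, 0.0739]
eef_rot: [[-0.986, -0.166, -0.0], [-0.166, 0.986, 0.0], [0.0, 0.0, -1.0]]
ft_force: [0.7, 0.6, -2.3]
finger_gap: 0.0168
gripper_force: 69.4
```

```bash
python3 - <<'E'
from h import *
s=bot.read_state();R=np.array(s["eef_rot"]);print(s["time"],np.round(s["position"],4),R.round(3).tolist(),s["finger_gap"],s["gripper_force"],s["ft_force"])
print(1000*R.T@(np.array([.4905,.2545,.25])-s["position"]),np.degrees(np.arctan2(R[1,1],R[0,1])))
E
```

```text
6.45 [ 0.4429 -0.2601  0.0739] [[-0.986, -0.166, -0.0], [-0.166, 0.986, 0.0], [0.0, 0.0, -1.0]] 0.016776260918900006 69.44355368614197 [ 0.66405868  0.64488777 -2.32397165]
[-132.04199235  499.65103613 -175.96372768] 99.52702532909964
```

```bash
python3 - <<'E'
from h import *
A,B=load("scene0"),load("side0")
print(tri([ray(A,(247,253)),ray(B,(381,155))]),tri([ray(A,(221,222)),ray(B,(430,183))]))
s=bot.read_state();R=np.array(s["eef_rot"]);print(1000*R.T@(np.array([.56,.165,.25])-s["position"]))
E
```

```text
(array([0.74571296, 0.08906689, 0.20991167]), [0.0007125587809794832, 0.0007125587809798116]) (array([ 0.76202161, -0.06157745,  0.21523891]), [0.0018668763883613758, 0.0018668763883616082])
[-185.77001875  399.88231689 -176.00664265]
```

Request:
arm_command --targets '[[[0,0,-50],[0,0,0],0],[[0,0,-100],[0,0,0],0],[[-20,40,-140],[0,0,0],0],[[-40,85,-175],[0,0,2],0],[[-60,130,-175],[0,0,4],0],[[-80,175,-175],[0,0,4],0],[[-100,220,-175],[0,0,4],0],[[-120,265,-175],[0,0,4],0],[[-140,310,-175],[0,0,4],0],[[-160,350,-175],[0,0,4],0]]'

```text
time: 7.45
position: [0.5406, 0.1057, 0.2492]
eef_rot: [[-0.995, -0.097, 0.001], [-0.097, 0.995, -0.0], [-0.001, -0.0, -1.0]]
ft_force: [1.2, -1.1, -2.3]
finger_gap: 0.0167
gripper_force: 69.6
```

Request:
arm_command --targets '[[[-25,40,0],[0,0,0],0],[[-25,50,0],[0,0,0],0],[[-25,50,0],[0,0,0],0],[[-25,50,0],[0,0,0],0],[[-25,50,0],[0,0,0],0],[[-25,50,0],[0,0,0],0],[[-25,50,0],[0,0,0],0],[[-25,50,0],[0,0,0],0],[[-25,50,0],[0,0,0],0],[[-25,50,0],[0,0,0],0]]'

```text
time: 8.45
position: [0.5607, 0.1556, 0.2483]
eef_rot: [[-0.995, -0.096, -0.0], [-0.096, 0.995, 0.0], [0.0, 0.0, -1.0]]
ft_force: [-0.1, -0.5, -2.6]
finger_gap: 0.0167
gripper_force: 69.7
```

```bash
python3 - <<'E'
from h import *
c=snap("wrist","w3");s=bot.read_state();R=np.array(s["eef_rot"]);print(s["time"],np.round(s["position"],4),np.degrees(np.arctan2(R[1,1],R[0,1])),s["gripper_force"])
d=np.array([np.cos(np.radians(5.5)),np.sin(np.radians(5.5)),0])
for k in(-1,0,1): print(proj(c,np.array([.4905,.2545,.116])+k*.062*d))
E
```

```text
8.5 [0.5607 0.1557 0.2483] 95.52445749835111 69.70416784286499
[463.37017778  71.10893531]
[453.94741254 157.95259322]
[445.67227697 234.21927546]
```

View pics/w3.png

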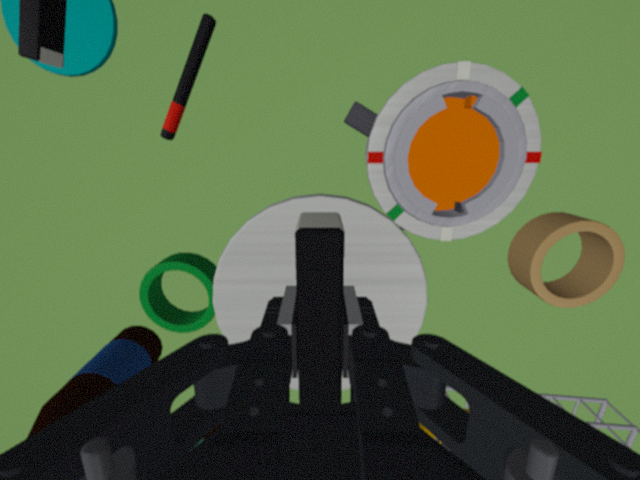

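White marks at (463.5,71) and (446,234) agree with the prediction to within 1 px. Next I'll check the lid's offset in the hand by fitting the flange outline.

```bash
python3 - <<'E'
from h import *
c=load("w3");s=bot.read_state();R=np.array(s["eef_rot"]);p=np.array(s["position"])
hsv=cv2.cvtColor(c["color"],cv2.COLOR_BGR2HSV);g=((hsv[...,1]<40)&(hsv[...,2]>90)).astype(np.uint8)
pts=[]
for y in range(196,300,4):
    r=np.where(g[y,200:440])[0]+200
    if len(r): pts+=[(r[0],y),(r[-1]+.9,y)] if y<330 and r[-1]<432 else [(r[0],y)]
pts=np.array(pts,float)
from scipy.optimize import least_squares
for zz in(.238,.243):
    q=np.array([R.T@(plane(c,u,zz)-p) for u in pts])[:,:2]
    f=least_squares(lambda v:np.hypot(q[:,0]-v[0],q[:,1]-v[1])-v[2],[0,0,.052],loss="soft_l1",f_scale=.001)
    print(zz,f.x*1000,f.cost)
for e in(np.array([.4905,.2545]),):
    print(1000*R.T@(np.array([*e,.17])-p))
E
```

```text
0.238 [-3.04039753 -0.13186366 52.7351542 ] 3.380016820830054e-05
0.243 [-0.58661528 -0.13701115 51.0211472 ] 3.26153158676697e-05
[ 60.37735671 105.11220475  78.29877272]
```

Request:
arm_command --targets '[[[30,50,0],[0,0,0],0],[[61,95,0],[0,0,0],0],[[61,105,20],[0,0,0],0],[[61,105,50],[0,0,0],0],[[61,105,75],[0,0,0],0],[[61,105,85],[0,0,0],0],[[61,105,90],[0,0,0],0],[[61,105,92],[0,0,0],0],[[61,105,92],[0,0,0],0],[[61,105,92],[0,0,0],0]]'

```text
time: 9.5
position: [0.4908, 0.2545, 0.1576]
eef_rot: [[-0.995, -0.096, 0.002], [-0.096, 0.995, 0.001], [-0.002, 0.0, -1.0]]
ft_force: [0.5, 0.3, -2.4]
finger_gap: 0.0165
gripper_force: 69.8
```

```bash
python3 - <<'E'
from h import *
snap("side","s5");snap("scene","c5")
A,B=load("c5")["color"],load("s5")["color"]
cv2.imwrite("pics/v5.png",np.hstack([cv2.resize(A[230:350,310:430],(400,400)),cv2.resize(B[120:240,200:320],(400,400))]))
s=bot.read_state();R=np.array(s["eef_rot"]);print(np.round(s["position"],4),np.degrees(np.arctan2(R[1,1],R[0,1])),s["ft_force"],s["moment"])
E
```

```text
[0.4905 0.2545 0.1573] 95.5162887263608 [ 0.23849137  0.34995006 -1.70545751] [-0.00921731 -0.02150121 -0.03938732]
```

View pics/v5.png

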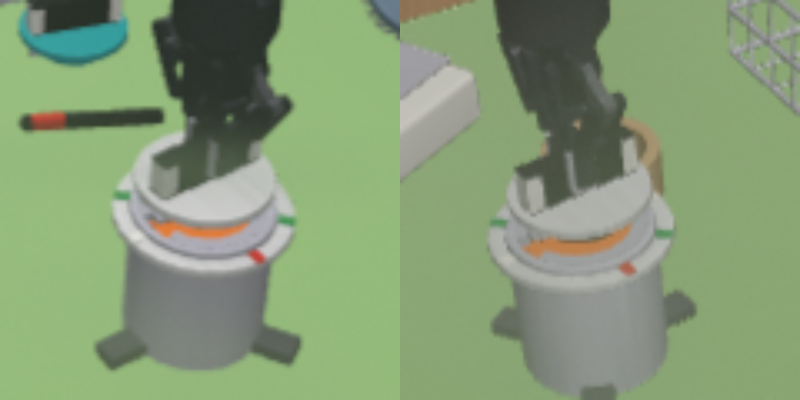

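The lid sits concentrically over the mouth, with its bar along the white-mark direction (white end at (165,180) above the mark at (155,230)). Lowering.

Request:
arm_command --targets '[[[0,0,4],[0,0,0],0],[[0,0,8],[0,0,0],0],[[0,0,11],[0,0,0],0],[[0,0,14],[0,0,0],0],[[0,0,17],[0,0,0],0],[[0,0,19],[0,0,0],0],[[0,0,21],[0,0,0],0],[[0,0,22],[0,0,0],0],[[0,0,23],[0,0,0],0],[[0,0,23],[0,0,0],0]]'

```text
time: 10.6
position: [0.4899, 0.2544, 0.1348]
eef_rot: [[-0.995, -0.097, -0.0], [-0.097, 0.995, -0.0], [0.0, -0.0, -1.0]]
ft_force: [-5.2, -2.0, 7.7]
finger_gap: 0.0169
gripper_force: 71.3
```

Request:
arm_command --targets '[[[1,0,0],[0,0,0],0],[[1,0,0],[0,0,0],0],[[1,0,1],[0,0,0],0],[[1,0,1],[0,0,0],0],[[1,0,1],[0,0,0],0],[[1,0,1],[0,0,0],0],[[1,0,1],[0,0,0],0],[[1,0,1],[0,0,0],0],[[1,0,1],[0,0,0],0],[[1,0,1],[0,0,0],0]]'

```text
time: 11.6
position: [0.4899, 0.2544, 0.1347]
eef_rot: [[-0.995, -0.096, 0.002], [-0.096, 0.995, 0.0], [-0.002, -0.0, -1.0]]
ft_force: [-4.6, -2.8, 11.5]
finger_gap: 0.017
gripper_force: 72.1
```

```bash
python3 - <<'E'
from h import *
snap("side","s6");snap("scene","c6")
A,B=load("c6")["color"],load("s6")["color"]
cv2.imwrite("pics/v6.png",np.hstack([cv2.resize(A[250:340,320:410],(400,400),interpolation=2),cv2.resize(B[150:240,210:300],(400,400),interpolation=2)]))
s=bot.read_state();print(np.round(s["position"],4),s["ft_force"],s["moment"])
E
```

```text
[0.4899 0.2544 0.1347] [-4.96607327 -2.61158059 12.49354132] [-0.46650211  0.80150886 -0.06607029]
```

View pics/v6.png

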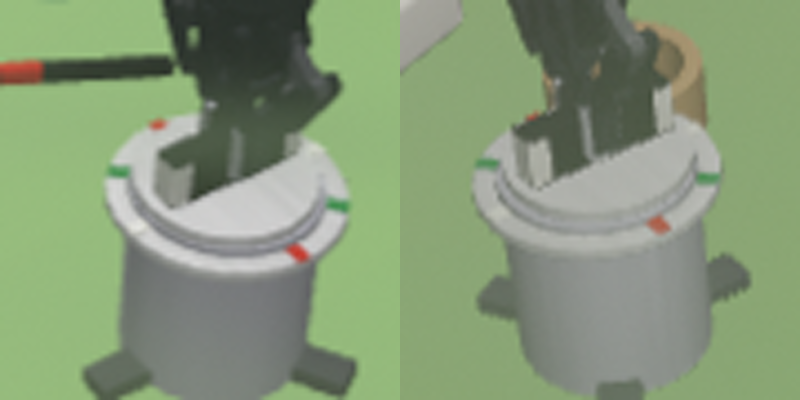

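The flange is on the rim and the contact is firm (12 N, height unchanged). I'll ease off slightly and twist clockwise, which is + about tool z.

Request:
arm_command --targets '[[[1,0,-1],[0,0,5],0],[[1,0,-1],[0,0,10],0],[[1,0,-1],[0,0,15],0],[[1,0,-1],[0,0,20],0],[[1,0,-1],[0,0,25],0],[[1,0,-1],[0,0,30],0],[[1,0,-1],[0,0,35],0],[[1,0,-1],[0,0,40],0],[[1,0,-1],[0,0,43],0],[[1,0,-1],[0,0,45],0]]'

```text
time: 12.7
position: [0.4897, 0.2546, 0.1349]
eef_rot: [[-0.771, 0.636, 0.005], [0.636, 0.771, 0.001], [-0.003, 0.004, -1.0]]
ft_force: [2.1, 1.3, 3.2]
finger_gap: 0.017
gripper_force: 70.8
```

Request:
arm_command --targets '[[[0,0,0],[0,0,0],0],[[0,0,0],[0,0,0],0],[[0,0,0],[0,0,0],0],[[0,0,0],[0,0,0],0],[[0,0,0],[0,0,0],0],[[0,0,0],[0,0,0],0],[[0,0,0],[0,0,0],0],[[0,0,0],[0,0,0],0],[[0,0,0],[0,0,0],0],[[0,0,0],[0,0,0],0]]'

```text
time: 13.7
position: [0.4897, 0.2547, 0.1349]
eef_rot: [[-0.772, 0.635, 0.005], [0.635, 0.772, 0.001], [-0.003, 0.004, -1.0]]
ft_force: [3.2, 1.3, 5.0]
finger_gap: 0.0167
gripper_force: 71.0
```

```bash
python3 - <<'E'
from h import *
snap("side","s7");snap("scene","c7")
A,B=load("c7")["color"],load("s7")["color"]
cv2.imwrite("pics/v7.png",np.hstack([cv2.resize(A[250:340,320:410],(400,400),interpolation=2),cv2.resize(B[150:240,210:300],(400,400),interpolation=2)]))
s=bot.read_state();R=np.array(s["eef_rot"]);print(np.round(s["position"],4),np.degrees(np.arctan2(R[1,1],R[0,1])),s["ft_force"],s["moment"])
E
```

```text
[0.4897 0.2547 0.1349] 50.57988521424335 [3.92367612 1.28573725 5.20753238] [ 0.0755487  -0.36206489  0.1354473 ]
```

View pics/v7.png

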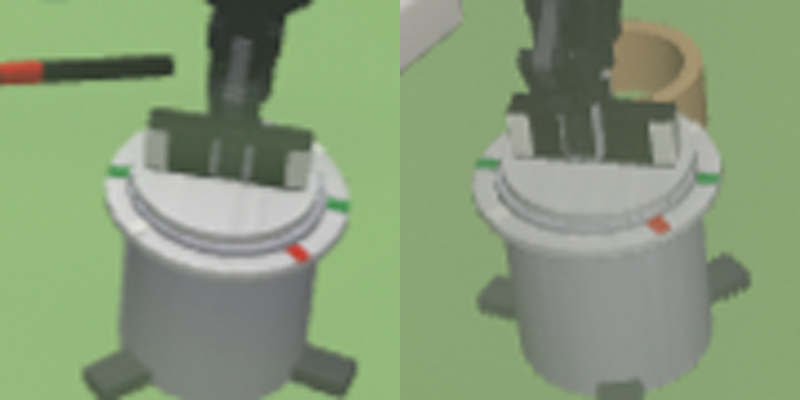

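The bar lines up with the green marks in both views, and the 0.135 N m back-torque fits the sprung ring. Handing in.

```bash
python3 -c "
from cell import bot
print(bot.job_done())"
```

```text
the job is handed in; nothing more can be done
None
```

I pressed the nozzle cap and it sprang back; the lid is now seated in the pot, turned 45° clockwise to the green marks and held still by the gripper. I handed the job in at about 14 s; no verdict was returned.

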